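# Reach the hand stamp behind the craft supplies and tidy up again

## Robot

A 7-joint arm with a two-finger parallel gripper is mounted at the origin on the work surface. World frame = base frame: x ahead of the robot, y to its left, z up, the work surface at z = 0. Lengths are in m, angles in degrees, forces in N, time in s.
With the tool pointing down it reaches from about 0.4 to 0.875 m from the base axis. Payload 6.5 kg.
Tool frame: the origin (TCP) lies midway between the tips of the shut fingers; the grasp point (between the pads) lies 19 mm behind it (bot.grip_point_offset is the distance from the TCP to the grasp point, in m); z points along the fingers, y is the line along which they close (so a half turn about z gives the same grasp; the last joint's range is limited). The gripper opens to 85 mm and grips with 20 to 120 N. Pads are 22 mm wide; open, the fingers measure 114 mm over their backs; the gripper's body (76 mm by 85 mm) begins 54 mm behind the grasp point. The pads swing forward as they close: fully open they stand 13 mm farther back than shut.
Start: joints at [-76.272, 30.733, -0.252, 88.115, 0.149, 61.152, -4.079], TCP at [0.196, 0.62, 0.231] pointing down, gripper open.
Joint ranges: [-154.64, 154.64], [-21.42, 123.67], [-72.66, 72.17], [13.99, 137.28], [-74.86, 254.86], [10.95, 109.41], [-158.01, 158.01]. Speed limits (degrees/s): [136.94, 136.94, 180, 180, 180, 180, 180].

## Interface

Orientations are given as [roll, pitch, yaw] about the fixed x, y, z axes, in that order (R = Rz(yaw) Ry(pitch) Rx(roll)).
In Python, from bench import bot gives the robot as it stands.
- The arm moves only by the tool jog_arm, never from a script. Its argument "steps" is a list of rows, each a list of 3 entries, a list of its own where there are three numbers: the turn, a rotation vector about the tool's x, y, z in rad, then the shift along the tool's x, y, z in m, then the closure, from 0 (fully open) to 1 (shut). In form: [[[ax, ay, az], [x, y, z], jaw], ...]. A call has 1 to 8 rows; each row shifts and turns the commanded pose from where the row before left it, along the tool's axes as they then stand; what a row does not reach is not made up. A row lasts 1/8 s, in which the tool goes at most 62.5 mm and 10.7 degrees, less where a joint would pass 70% of its speed; a pose out of reach is approached as far as the arm can. A call is refused whole if a number of a shift passes 0.0625 or a number of a turn 0.188, either way. A call with a gripper value outside its range is refused whole. The fingers move at their own pace and stop on an object; the grip force is fixed at half the most. Time passes only in rows, so rows that do not move let the fingers close. It gives the time, the measured TCP pose, the force, the opening and the grip force at its end, in the units of the state.
- bot.get_state(): the state, without advancing time (a new reading comes with each control period).
- bot.capture(name): name is "side" or "top"; returns a dict with "pixels" (420x560x3 uint8, red, green, blue), "K" (3x3 intrinsics, pixels), "distortion" ([k1, k2, p1, p2, k3] as OpenCV has them; the pictures are not rectified), "extrinsics" (4x4, takes a point from camera to world coordinates). Camera axes: x right, y down, z forward; pixel columns grow to the right and rows downward; lengths in m; the calibration is good to about 2 mm. A picture is of the moment at which its call begins. There is no depth.
- bot.finish_job(): hands the job in; it is judged then, once.
The state is a dict: "clock": time; "joint_pos": joint angles; "dq": joint speeds; "tau": joint torques, N m; "tool_pos": TCP position; "ee_rot": TCP orientation; "force": force on the tool from outside, world axes, zero at the start; "wrist_torque": the same for the moment, N m; "grip_width": opening from 0.0 (shut) to 1.0 (fully open); "gripper_force": force on a finger pad.
Only numpy, scipy, OpenCV 4.12 (cv2) and the standard library are available. Lean on these libraries where they do the work, as an engineer would, in place of code of your own. Each camera call takes 0.05 s, during which the arm holds its last target. There are 200 camera calls.

## Task

Clear the glue bottle, the jar and the tube from the supply tray to the cork side mat, all three standing upright on it. With them there, lift out the wooden hand stamp from among their places and set it face down in the middle of the ink pad, its long side along the pad's long side; only then put the three back on the tray, each upright in the middle of the coaster that matches its cap or lid in colour (which need not be the one it came from). Tip nothing over and leave the pencil pot alone.

Things in the scene. Friction and masses are not known exactly. Their poses are not given: they have to be found in the camera images.
- glue: Glue bottle, white with a red cap: body 50 mm in diameter up to 76 mm, then a shoulder narrowing to the cap, which is 38 mm in diameter from 86 to 130 mm high (grip it there). About 160 g. Its own origin is the centre of its underside, z up.
- jar: Clear jar of beads with a green lid, a plain cylinder 60 mm in diameter and 120 mm high (lid: the top 25 mm). About 280 g. Its own origin is the centre of its underside, z up.
- tube: Closed cardboard tube standing on end, with a blue cap, a plain cylinder 46 mm in diameter and 135 mm high (cap: the top 23 mm). About 120 g. Its own origin is the centre of its underside, z up.
- stamp: Wooden hand stamp, white base and dark handle, lying face down on the tray floor (6 mm above the table) between the three containers: base 60 mm (its x) by 40 mm (its y) by 22 mm high, with a dark upright handle on top, 46 mm (x) by 18 mm (y), from 22 to 58 mm high. The containers beside it are 70 mm from its centre, so a wide gripper has no room until they are gone. About 110 g. Origin at the centre of its underside, z up.
- coaster_red: Red round coaster, 76 mm across and 4 mm thick, its top 10 mm above the table, fixed in the plywood supply tray (tray rim 14 mm above the table); the home of the glue bottle (red cap). At the start one of the three containers, not always its own, stands on it, leaving a coloured rim in sight. Origin at the centre of its underside, z up.
- coaster_green: Green round coaster, 76 mm across and 4 mm thick, its top 10 mm above the table, fixed in the plywood supply tray (tray rim 14 mm above the table); the home of the jar (green lid). At the start one of the three containers, not always its own, stands on it, leaving a coloured rim in sight. Origin at the centre of its underside, z up.
- coaster_blue: Blue round coaster, 76 mm across and 4 mm thick, its top 10 mm above the table, fixed in the plywood supply tray (tray rim 14 mm above the table); the home of the tube (blue cap). At the start one of the three containers, not always its own, stands on it, leaving a coloured rim in sight. Origin at the centre of its underside, z up.
- side_mat: Cork side mat fixed to the table, 280 mm (its x) by 140 mm (its y), 5 mm thick, with room for the three containers in a row along its x. It lies to the left or the right of the tray. Origin at the centre of its underside.
- ink_pad: Open ink pad fixed to the table: dark tin 104 mm (its x) by 88 mm (its y), with a violet felt of 92 by 76 mm in the middle whose top is 14 mm above the table; its lid (100 by 88 mm, 6 mm high) lies folded flat beyond the +x edge. It lies on the other side of the tray from the side mat. Origin at the centre of the tin's underside (the lid not counted), x towards the lid, z up.
- pen_pot: Blue pot of pencils beyond the tray, 72 mm in diameter, 95 mm high, pencils to 160 mm; leave it alone. Origin at the centre of its underside.

How it is judged:
By the outcome, as a careful person would: the job done as asked, in the order asked, and still so for the second after the job is handed in, with the robot touching nothing.
It also fails if it takes over 144 s, if anything falls off the work surface, if the arm or the gripper's body presses on something with over 40 N, if the wrist force passes 120 N, or if a joint passes its speed limit or range.

## Working session

There is one attempt and no reset: what is moved stays moved. The work goes in short steps, Python scripts to look and compute and a tool call to move; the robot and the scene stay as the last step left them, time stands still between calls to the robot, and variables do not carry over. Pictures are saved under pics/ and viewed, at most 14 in all, crops included, and the job is handed in when it is done.

Besides the shell and the picture viewer there is one more tool, called after "Call:" in YAML: its name, and indented under it one key for each argument. jog_arm: Moves the arm, as the interface text tells. Its arguments: {"type":"object","properties":{"steps":{"type":"array","items":{"type":"array"}}},"required":["steps"]}

```bash
ls; mkdir -p pics
python3 - <<'E'
from bench import bot
import cv2,pickle
s=bot.get_state();print(s)
for n in("top","side"):
    c=bot.capture(n);pickle.dump(c,open(n+'.pkl','wb'));cv2.imwrite(f'pics/{n}0.png',c["pixels"][:,:,::-1])
    print(n,c["K"],c["distortion"],c["extrinsics"])
E
```

```text
pics
{'clock': 0.0, 'joint_pos': array([-76.27284614,  30.77744537,  -0.25659729,  88.17156431,
         0.1509588 ,  61.15034326,  -4.07955256]), 'dq': array([ 0.03280165,  0.0318547 ,  0.01378235,  0.03450798, -0.02783577,
       -0.07220157, -0.06998228]), 'tau': array([ 5.53099362e-04, -5.83412790e+01,  1.04901373e+00, -2.59092450e+01,
        1.23013675e-02,  9.75930132e-03, -2.46774462e-06]), 'tool_pos': array([0.19549028, 0.61924385, 0.2304074 ]), 'ee_rot': array([-1.79901290e+02,  7.83750238e-03,  1.62486827e+02]), 'force': array([-0.10358869,  0.08858255,  0.70258622]), 'wrist_torque': array([ 0.00553923, -0.00369174, -0.01022455]), 'gripper_force': 0.0, 'grip_width': 0.999192394309071}
top [[481.99001944   0.         280.03216759]
 [  0.         481.99001944 216.81514673]
 [  0.           0.           1.        ]] [0.00493412 0.         0.         0.         0.        ] [[-0.05931577 -0.97119099  0.23080232  0.42047083]
 [-0.99823398  0.058461   -0.01054675 -0.00621523]
 [-0.00325002 -0.2310203  -0.9729435   0.94363177]
 [ 0.          0.          0.          1.        ]]
side [[478.03559646   0.         287.1456537 ]
 [  0.         478.03559646 205.54789068]
 [  0.           0.           1.        ]] [-0.04029498  0.          0.          0.          0.        ] [[ 0.99899273 -0.0232205   0.03839695  0.57542218]
 [-0.04451018 -0.62126945  0.78233185 -0.83156714]
 [ 0.00568871 -0.78325288 -0.62167721  0.68084304]
 [ 0.          0.          0.          1.        ]]
```

View pics/top0.png

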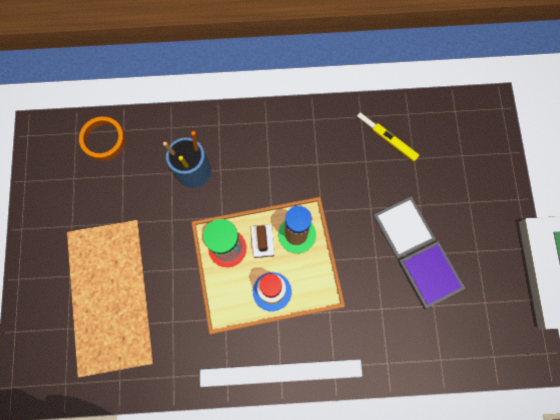

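View pics/side0.png

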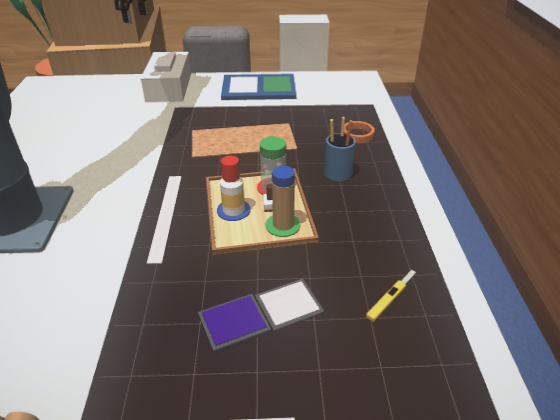

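The top view shows the mat at (109,297), the jar on red at (227,247), the tube on green at (297,234), the glue on blue at (272,291), the stamp at (262,240), and the pad at (433,274) with its lid at (404,227). The side view agrees: pad at (234,321), jar at (272,165), tube at (284,200), glue at (232,190).

```bash
cat > h.py <<'E'
import cv2,numpy as np,pickle
from scipy.optimize import least_squares
def proj(c,P):
    E=np.linalg.inv(c["extrinsics"]);r=cv2.Rodrigues(E[:3,:3])[0]
    return cv2.projectPoints(np.float64(P),r,E[:3,3],c["K"],c["distortion"])[0][:,0]
def unproj(c,uv,z):
    n=cv2.undistortPoints(np.float64(uv).reshape(-1,1,2),c["K"],c["distortion"])[:,0]
    d=np.c_[n,np.ones(len(n))]@c["extrinsics"][:3,:3].T;o=c["extrinsics"][:3,3]
    return (o+d*((z-o[2])/d[:,2])[:,None])[:,:2]
def comps(c,col,amin=25):
    h,s,v=[x.astype(int) for x in cv2.split(cv2.cvtColor(c["pixels"],cv2.COLOR_RGB2HSV))]
    m={'red':((h<6)|(h>174))&(s>170)&(v>90),'green':(abs(h-65)<12)&(s>130)&(v>50),'blue':(abs(h-111)<8)&(s>165)&(v>70),
       'violet':(abs(h-130)<9)&(s>140)&(v>50),'cork':(abs(h-14)<7)&(s>110)&(v>140)}[col].astype(np.uint8)
    n,l,st,ce=cv2.connectedComponentsWithStats(m)
    return [(np.argwhere(l==i)[:,::-1].astype(float),ce[i],st[i,4]) for i in range(1,n) if st[i,4]>=amin]
def cyl(x,y,r,z0,z1):
    a=np.linspace(0,2*np.pi,48,endpoint=False)
    return np.array([[x+r*np.cos(t),y+r*np.sin(t),z] for z in(z0,z1) for t in a])
def hullc(c,P):
    m=cv2.moments(cv2.convexHull(proj(c,P).astype(np.float32)));return np.array([m['m10'],m['m01']])/m['m00'],m['m00']
def cap(c,ce,r,z0,z1):
    x0=unproj(c,[ce],z1)[0]
    return least_squares(lambda q:hullc(c,cyl(*q,r,z0,z1))[0]-ce,x0,diff_step=1e-4).x
E
python3 - <<'E'
from h import *
for n in("top","side"):
    c=pickle.load(open(n+'.pkl','rb'))
    for col in('red','green','blue','violet','cork'):
        for p,ce,a in comps(c,col):
            if col in('violet','cork'):
                if a>400:
                    q=unproj(c,p,.014 if col=='violet' else .005)*1000
                    print(n,col,a,ce.round(),cv2.minAreaRect(q.astype(np.float32)))
            else:
                q=unproj(c,p,.01);cc,r=cv2.minEnclosingCircle((q*1000).astype(np.float32))
                r_,z0,z1={'red':(.019,.096,.14),'green':(.03,.105,.13),'blue':(.023,.122,.145)}[col]
                x=cap(c,ce,r_,z0,z1)
                print(n,col,a,ce.round(1),'disc',np.round(cc,1),round(r,1),'cap',(x*1000).round(1),'area',round(hullc(c,cyl(*x,r_,z0,z1))[1]))
t=pickle.load(open('top.pkl','rb'))["pixels"][200:320,190:350,::-1]
s=pickle.load(open('side.pkl','rb'))["pixels"][150:270,190:350,::-1]
cv2.imwrite('pics/crop.png',cv2.resize(np.vstack([t[:75],s[:75]]),None,fx=4,fy=4,interpolation=cv2.INTER_CUBIC))
E
```

```text
top red 210 [229.  256.9] disc [585.3  91.2] 36.3 cap [550.1  76.6] area 481
top red 349 [270.  284.8] disc [508.4  10. ] 21.6 cap [497.9   8.9] area 450
top green 902 [220.4 235.9] disc [611.1 102.3] 34.8 cap [588.2  90.5] area 1023
top green 412 [297.2 240.9] disc [604.3 -47.2] 35.8 cap [571.3 -42.3] area 1010
top blue 503 [297.9 219.1] disc [635.  -51.4] 26.1 cap [606.4 -45.5] area 624
top blue 251 [272.8 299.4] disc [496.5   8.6] 34.9 cap [472.5   5.2] area 637
top violet 1807 [432. 274.] ((510.8587646484375, -301.6730041503906), (90.51720428466797, 74.56088256835938), 22.558103561401367)
top cork 594 [101. 137.] ((837.593017578125, 347.11895751953125), (92.2669906616211, 89.54302978515625), 0.9035305380821228)
top cork 2263 [268. 263.] ((552.2655639648438, 15.94964599609375), (224.0479736328125, 264.26519775390625), 7.735714435577393)
top cork 10692 [108. 299.] ((507.75244140625, 323.3495788574219), (280.4541320800781, 140.88108825683594), 6.5471296310424805)
side red 126 [229.3 160.1] disc [476.4 206. ] 21.9 cap [492.8  38.4] area 440
side red 27 [259.8 188.8] disc [557.9  81.9] 20.7 cap [558.4 -68.2] area 515
side violet 1826 [233. 320.] ((509.30718994140625, -304.4833679199219), (90.56327819824219, 74.96238708496094), 22.625202178955078)
side cork 7285 [297.  22.] ((678.915283203125, 1323.060302734375), (730.854736328125, 1304.771728515625), 88.37120819091797)
side cork 690 [77. 47.] ((-179.67453002929688, 1075.9873046875), (113.7892837524414, 586.71337890625), 88.22740173339844)
side cork 665 [401.  65.] ((1051.311767578125, 813.953369140625), (249.91146850585938, 210.4131317138672), 89.18220520019531)
side cork 1639 [236. 140.] ((508.9646911621094, 319.94744873046875), (274.1391296386719, 138.23387145996094), 6.320859909057617)
side cork 581 [257. 220.] ((549.7784423828125, 25.06877899169922), (222.61976623535156, 262.8789367675781), 7.701601505279541)
```

View pics/crop.png

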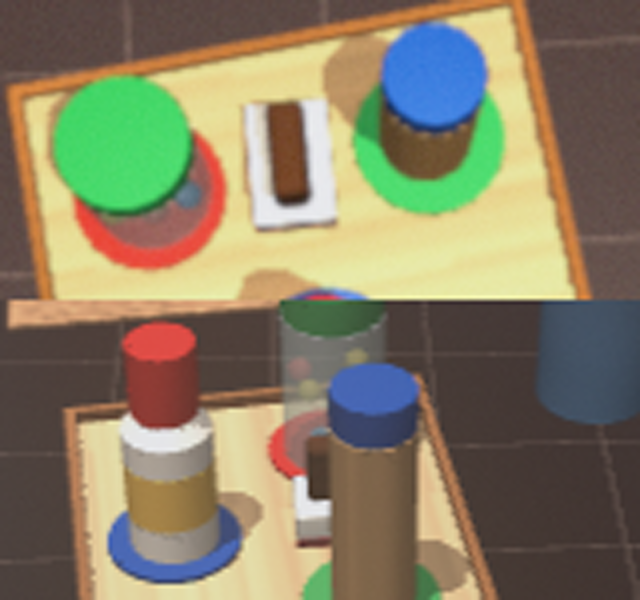

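```bash
python3 - <<'E'
import re
s=open('h.py').read()
s=s.replace("(s>170)&(v>90)","(s>130)&(v>60)").replace("(abs(h-65)<12)&(s>130)&(v>50)","(abs(h-66)<14)&(s>110)&(v>30)").replace("(abs(h-111)<8)&(s>165)&(v>70)","(abs(h-111)<8)&(s>135)&(v>60)")
open('h.py','w').write(s)
E
python3 - <<'E'
from h import *
for n in("top","side"):
    c=pickle.load(open(n+'.pkl','rb'))
    for col in('red','green','blue'):
        for p,ce,a in comps(c,col,60):
            w=unproj(c,[ce],.01)[0]
            if not(.4<w[0]<.8 and abs(w[1])<.3):continue
            q=unproj(c,p,.01);cc,r=cv2.minEnclosingCircle((q*1000).astype(np.float32))
            r_,z0,z1={'red':(.019,.096,.14),'green':(.03,.105,.13),'blue':(.023,.122,.145)}[col]
            x=cap(c,ce,r_,z0,z1)
            print(n,col,a,ce.round(1),'disc',np.round(cc,1),round(r,1),'cap',(x*1000).round(1),'area',round(hullc(c,cyl(*x,r_,z0,z1))[1]))
    hsv=cv2.cvtColor(c["pixels"],cv2.COLOR_RGB2HSV)
    h,s,v=cv2.split(hsv)
    u=proj(c,[[.595,.022,.04]])[0].astype(int);box=np.zeros(v.shape,bool);box[u[1]-24:u[1]+24,u[0]-18:u[0]+18]=1
    for nm,m,z in(('white',(s<60)&(v>150)&box,.028),('dark',(v<130)&(s>60)&((h<15))&box,.064)):
        nn,l,st,_=cv2.connectedComponentsWithStats(m.astype(np.uint8));i=1+np.argmax(st[1:,4])
        p=np.argwhere(l==i)[:,::-1]
        print(n,nm,st[i],cv2.minAreaRect((unproj(c,p,z)*1000).astype(np.float32)))
E
```

```text
top red 265 [229.7 256.2] disc [585.3  91.2] 36.3 cap [551.2  75.4] area 481
top red 396 [270.3 285.1] disc [508.2   9.9] 21.9 cap [497.4   8.4] area 450
top green 933 [220.4 236. ] disc [611.2 102.4] 35.3 cap [588.1  90.4] area 1023
top green 475 [297.1 240.4] disc [604.7 -47. ] 36.9 cap [572.2 -42.1] area 1010
top blue 530 [298. 219.] disc [635.6 -50.9] 27.0 cap [606.6 -45.6] area 624
top blue 369 [272.9 297.8] disc [496.4   8.4] 36.1 cap [475.2   5. ] area 637
top white [251 224  24  33 420] ((593.3724975585938, 20.99090576171875), (61.154197692871094, 40.81587219238281), 2.488870859146118)
top dark [257 226  10  25 203] ((591.249267578125, 21.18244171142578), (46.23318862915039, 15.640501022338867), 2.0994739532470703)
side red 423 [229.8 167.9] disc [481.5 171.3] 59.3 cap [495.6   8.1] area 461
side green 252 [272.2 143.5] disc [588.6 284.6] 34.0 cap [586.4 105.4] area 536
side green 232 [280.4 228.7] disc [603.8 -51.4] 36.3 cap [ 595.3 -188. ] area 936
side blue 217 [283.1 171.9] disc [613.5 147.4] 27.4 cap [605.9 -32.9] area 444
side blue 149 [229.9 214.2] disc [495.    4.7] 36.0 cap [ 505.1 -163.7] area 580
side white [263 194  10  15  97] ((572.8595581054688, 8.479251861572266), (51.056610107421875, 20.043899536132812), 89.71643829345703)
side dark [266 184   7  16  96] ((576.5057983398438, -4.673927307128906), (54.216819763183594, 13.159233093261719), 88.87416076660156)
```

Call:
jog_arm:
  steps:
    - [[0,0,-0.153],[0,0,0],0]
    - [[0,0,-0.153],[0,0,0],0]
    - [[0,0,0],[-0.033,-0.044,0],0]
    - [[0,0,0],[-0.033,-0.044,0],0]
    - [[0,0,0],[-0.033,-0.044,0],0]
    - [[0,0,0],[-0.033,-0.044,0],0]
    - [[0,0,0],[-0.033,-0.044,0],0]
    - [[0,0,0],[0,0,0],0]

```text
clock: 1.1
tool_pos: [0.3642, 0.3952, 0.2311]
ee_rot: [-179.9, 0.1, 179.5]
force: [0.5, 0.2, 0.2]
grip_width: 1.0
gripper_force: 0.0
```

Call:
jog_arm:
  steps:
    - [[0,0,0],[-0.032,-0.0436,0],0]
    - [[0,0,0],[-0.032,-0.0436,0],0]
    - [[0,0,0],[-0.032,-0.0436,0],0]
    - [[0,0,0],[-0.032,-0.0436,0],0]
    - [[0,0,0],[-0.032,-0.0436,0],0]
    - [[0,0,0],[-0.032,-0.0436,0],0]
    - [[0,0,0],[-0.032,-0.0436,0],0]
    - [[0,0,0],[0,0,0],0]

```text
clock: 2.1
tool_pos: [0.5867, 0.0903, 0.2309]
ee_rot: [-179.9, 0.0, 179.6]
force: [-1.2, -0.1, -1.4]
grip_width: 1.001
gripper_force: 0.0
```

Call:
jog_arm:
  steps:
    - [[0,0,0],[-0.001,-0.001,0.05],0]
    - [[0,0,0],[0,0,0.05],0]
    - [[0,0,0],[0,0,0.03],0]
    - [[0,0,0],[0,0,0.01],0]
    - [[0,0,0],[0,0,0],1]
    - [[0,0,0],[0,0,0],1]
    - [[0,0,0],[0,0,0],1]
    - [[0,0,0],[0,0,0],1]

```text
clock: 3.1
tool_pos: [0.587, 0.0939, 0.0928]
ee_rot: [180.0, 0.2, 180.0]
force: [-1.0, -1.7, 6.9]
grip_width: 0.692
gripper_force: 64.8
```

Call:
jog_arm:
  steps:
    - [[0,0,0],[0,0,-0.02],1]
    - [[0,0,0],[0,0,-0.03],1]
    - [[0,0,0],[0,0.03,-0.01],1]
    - [[0,0,0],[-0.002,0.05,0],1]
    - [[0,0,0],[-0.002,0.05,0],1]
    - [[0,0,0],[-0.002,0.05,0],1]
    - [[0,0,0],[-0.002,0.04,0],1]
    - [[0,0,0],[-0.002,0.02,0],1]

```text
clock: 4.1
tool_pos: [0.5945, 0.3369, 0.151]
ee_rot: [179.9, -0.1, -179.8]
force: [0.4, -0.8, -1.8]
grip_width: 0.692
gripper_force: 64.9
```

Call:
jog_arm:
  steps:
    - [[0,0,0],[0,0,0],1]
    - [[0,0,0],[0,0,0],1]

```text
clock: 4.35
tool_pos: [0.5964, 0.3307, 0.1511]
ee_rot: [-179.9, -0.0, 179.9]
force: [0.4, -0.2, -1.6]
grip_width: 0.692
gripper_force: 64.9
```

Call:
jog_arm:
  steps:
    - [[0,0,0],[0,0,0.03],1]
    - [[0,0,0],[0,0,0.02],1]
    - [[0,0,0],[0,0,0.009],1]
    - [[0,0,0],[0,0,0.003],1]
    - [[0,0,0],[0,0,0],1]
    - [[0,0,0],[0,0,0],1]

```text
clock: 5.1
tool_pos: [0.5963, 0.334, 0.0901]
ee_rot: [180.0, 0.1, -180.0]
force: [0.4, -0.2, -2.0]
grip_width: 0.691
gripper_force: 65.0
```

Run:
```python
from bench import bot
import cv2
c=bot.capture("side");cv2.imwrite('pics/s1.png',cv2.resize(c["pixels"][60:300,150:400,::-1],None,fx=2.4,fy=2.4))
```

```text
(no output)
```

View pics/s1.png

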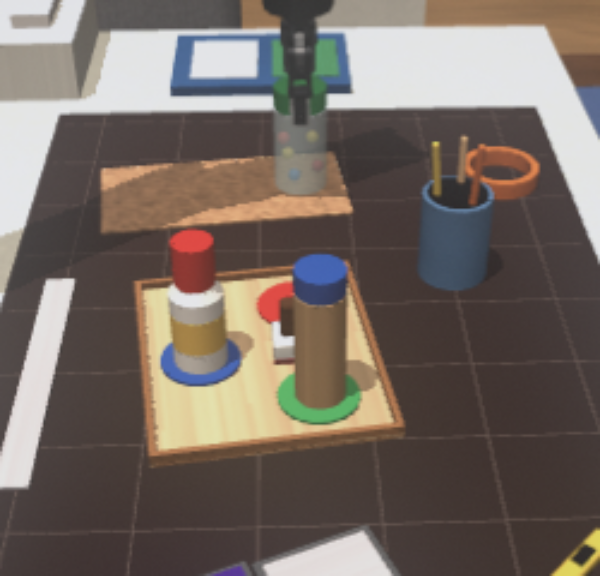

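The crop shows the jar held upright over the mat at (300,150), and the tray's stamp, tube and glue undisturbed. I'll lower it the last 2 mm and release.

Call:
jog_arm:
  steps:
    - [[0,0,0],[0,0,0.001],1]
    - [[0,0,0],[0,0,0.001],1]
    - [[0,0,0],[0,0,0.0005],1]
    - [[0,0,0],[0,0,0],1]

```text
clock: 5.65
tool_pos: [0.5964, 0.3338, 0.0879]
ee_rot: [180.0, 0.1, -180.0]
force: [-1.3, -1.4, 5.8]
grip_width: 0.693
gripper_force: 65.4
```

Call:
jog_arm:
  steps:
    - [[0,0,0],[0,0,0],0]
    - [[0,0,0],[0,0,0],0]
    - [[0,0,0],[0,0,0],0]
    - [[0,0,0],[0,0,-0.03],0]
    - [[0,0,0],[0,0,-0.05],0]
    - [[0,0,0],[0,-0.04,-0.025],0]
    - [[0,0,0],[-0.003,-0.06,0],0]
    - [[0,0,0],[-0.003,-0.06,0],0]

```text
clock: 6.65
tool_pos: [0.602, 0.1723, 0.1923]
ee_rot: [180.0, 0.1, -179.9]
force: [1.0, -1.4, -0.5]
grip_width: 0.998
gripper_force: 0.0
```

Call:
jog_arm:
  steps:
    - [[0,0,0],[-0.003,-0.06,0],0]
    - [[0,0,0],[0,-0.06,0],0]
    - [[0,0,0],[0,-0.06,0],0]
    - [[0,0,0],[0,-0.03,0],0]
    - [[0,0,0],[0,0,0],0]
    - [[0,0,0],[0,0,0],0]

```text
clock: 7.4
tool_pos: [0.6049, -0.0346, 0.1917]
ee_rot: [179.9, -0.0, -179.9]
force: [-0.2, 1.3, 0.4]
grip_width: 0.999
gripper_force: 0.0
```

Call:
jog_arm:
  steps:
    - [[0,0,0],[-0.0015,-0.0115,0],0]
    - [[0,0,0],[0,0,0.03],0]
    - [[0,0,0],[0,0,0.04],0]
    - [[0,0,0],[0,0,0.02],0]
    - [[0,0,0],[0,0,0],1]
    - [[0,0,0],[0,0,0],1]
    - [[0,0,0],[0,0,0],1]
    - [[0,0,0],[0,0,0],1]

```text
clock: 8.4
tool_pos: [0.6078, -0.0476, 0.1035]
ee_rot: [180.0, 0.2, -180.0]
force: [-0.5, 0.6, 6.9]
grip_width: 0.527
gripper_force: 61.2
```

Call:
jog_arm:
  steps:
    - [[0,0,0],[0,0,0],1]
    - [[0,0,0],[0,0,0],1]

```text
clock: 8.65
tool_pos: [0.6078, -0.0476, 0.1035]
ee_rot: [180.0, 0.2, -180.0]
force: [-0.4, 1.3, 7.7]
grip_width: 0.528
gripper_force: 61.2
```

Call:
jog_arm:
  steps:
    - [[0,0,0],[0,0,-0.02],1]
    - [[0,0,0],[0,0,-0.04],1]
    - [[0,0,0],[0.01,0.04,-0.02],1]
    - [[0,0,0],[0.015,0.05,0],1]
    - [[0,0,0],[0.015,0.05,0],1]
    - [[0,0,0],[0.015,0.05,0],1]
    - [[0,0,0],[0.015,0.05,0],1]
    - [[0,0,0],[0.015,0.05,0],1]

```text
clock: 9.65
tool_pos: [0.5208, 0.2435, 0.1831]
ee_rot: [180.0, 0.1, 180.0]
force: [0.1, 0.3, -1.5]
grip_width: 0.53
gripper_force: 61.4
```

Call:
jog_arm:
  steps:
    - [[0,0,0],[0.015,0.05,0],1]
    - [[0,0,0],[0,0.03,0],1]
    - [[0,0,0],[0,0,0],1]
    - [[0,0,0],[0,0,0],1]
    - [[0,0,0],[0,0,0],1]

```text
clock: 10.28
tool_pos: [0.5068, 0.3205, 0.1821]
ee_rot: [-180.0, 0.0, 179.9]
force: [-0.8, 0.3, -1.3]
grip_width: 0.527
gripper_force: 61.4
```

Lower .1821 → .0985.

Call:
jog_arm:
  steps:
    - [[0,0,0],[0,0,0.04],1]
    - [[0,0,0],[0,0,0.03],1]
    - [[0,0,0],[0,0,0.01],1]
    - [[0,0,0],[0,0,0.002],1]
    - [[0,0,0],[0,0,0],1]
    - [[0,0,0],[0,0,0],1]

```text
clock: 11.02
tool_pos: [0.507, 0.3226, 0.101]
ee_rot: [179.9, 0.1, -180.0]
force: [-0.0, 0.3, -1.0]
grip_width: 0.524
gripper_force: 61.5
```

Call:
jog_arm:
  steps:
    - [[0,0,0],[0,0,0.001],1]
    - [[0,0,0],[0,0,0.001],1]
    - [[0,0,0],[0,0,0.001],1]
    - [[0,0,0],[0,0,0],1]
    - [[0,0,0],[0,0,0],1]

```text
clock: 11.65
tool_pos: [0.5068, 0.3226, 0.0985]
ee_rot: [180.0, 0.1, -180.0]
force: [-1.6, -0.8, 11.4]
grip_width: 0.527
gripper_force: 62.5
```

Call:
jog_arm:
  steps:
    - [[0,0,0],[0,0,0],0]
    - [[0,0,0],[0,0,0],0]
    - [[0,0,0],[0,0,0],0]
    - [[0,0,0],[0,0,-0.03],0]
    - [[0,0,0],[0,0,-0.05],0]
    - [[0,0,0],[0.005,-0.04,-0.01],0]
    - [[0,0,0],[0.005,-0.06,0],0]
    - [[0,0,0],[0,-0.06,0],0]

```text
clock: 12.65
tool_pos: [0.4959, 0.1608, 0.187]
ee_rot: [180.0, 0.0, -179.9]
force: [1.3, -1.2, 0.5]
grip_width: 1.001
gripper_force: 0.0
```

Call:
jog_arm:
  steps:
    - [[0,0,0],[0,-0.06,0],0]
    - [[0,0,0],[0,-0.06,0],0]
    - [[0,0,0],[0,-0.035,0],0]
    - [[0,0,0],[0,0,0],0]
    - [[0,0,0],[0,0,0],0]
    - [[0,0,0],[0,0,0],0]

```text
clock: 13.4
tool_pos: [0.4964, 0.0088, 0.1867]
ee_rot: [180.0, -0.0, -179.8]
force: [0.2, 0.8, -0.5]
grip_width: 1.0
gripper_force: 0.0
```

Call:
jog_arm:
  steps:
    - [[0,0,0],[0,-0.001,0.04],0]
    - [[0,0,0],[0,0,0.035],0]
    - [[0,0,0],[0,0,0.013],0]
    - [[0,0,0],[0,0,0],0]
    - [[0,0,0],[0,0,0],1]
    - [[0,0,0],[0,0,0],1]
    - [[0,0,0],[0,0,0],1]
    - [[0,0,0],[0,0,0],1]

```text
clock: 14.4
tool_pos: [0.4971, 0.0065, 0.0998]
ee_rot: [180.0, 0.1, -180.0]
force: [-1.1, 0.8, 5.6]
grip_width: 0.433
gripper_force: 59.3
```

Call:
jog_arm:
  steps:
    - [[0,0,0],[0,0,0],1]
    - [[0,0,0],[0,0,0],1]

```text
clock: 14.65
tool_pos: [0.4971, 0.0065, 0.0998]
ee_rot: [180.0, 0.1, -180.0]
force: [0.1, 1.2, 6.3]
grip_width: 0.431
gripper_force: 59.3
```

Call:
jog_arm:
  steps:
    - [[0,0,0],[0,0,-0.02],1]
    - [[0,0,0],[0,0,-0.04],1]
    - [[0,0,0],[0.015,0.03,0],1]
    - [[0,0,0],[0.02,0.05,0],1]
    - [[0,0,0],[0.02,0.05,0],1]
    - [[0,0,0],[0.02,0.05,0],1]
    - [[0,0,0],[0.004,0.05,0],1]
    - [[0,0,0],[0,0.05,0],1]

```text
clock: 15.65
tool_pos: [0.4166, 0.2876, 0.159]
ee_rot: [-180.0, -0.0, -180.0]
force: [1.3, -0.3, -1.3]
grip_width: 0.432
gripper_force: 60.2
```

Call:
jog_arm:
  steps:
    - [[0,0,0],[0,0.025,0],1]
    - [[0,0,0],[0,0,0],1]
    - [[0,0,0],[0,0,0],1]
    - [[0,0,0],[0,0,0],1]
    - [[0,0,0],[0,0,0.03],1]
    - [[0,0,0],[0,0,0.02],1]
    - [[0,0,0],[0,0,0.01],1]
    - [[0,0,0],[0,0,0],1]

```text
clock: 16.65
tool_pos: [0.4172, 0.3105, 0.0985]
ee_rot: [-180.0, -0.0, 180.0]
force: [0.3, -0.3, -1.8]
grip_width: 0.434
gripper_force: 60.3
```

Call:
jog_arm:
  steps:
    - [[0,0,0],[0,0,0.001],1]
    - [[0,0,0],[0,0,0.001],1]
    - [[0,0,0],[0,0,0.001],1]
    - [[0,0,0],[0,0,0.0005],1]
    - [[0,0,0],[0,0,0],1]

```text
clock: 17.27
tool_pos: [0.4172, 0.3112, 0.0953]
ee_rot: [-180.0, -0.0, -180.0]
force: [0.4, 0.4, -1.2]
grip_width: 0.431
gripper_force: 60.3
```

Call:
jog_arm:
  steps:
    - [[0,0,0],[0,0,0.001],1]
    - [[0,0,0],[0,0,0.0005],1]
    - [[0,0,0],[0,0,0],1]
    - [[0,0,0],[0,0,0],1]

```text
clock: 17.77
tool_pos: [0.4176, 0.3114, 0.0948]
ee_rot: [180.0, 0.0, -180.0]
force: [-2.3, -1.1, 9.8]
grip_width: 0.433
gripper_force: 61.4
```

Call:
jog_arm:
  steps:
    - [[0,0,0],[0,0,0],0]
    - [[0,0,0],[0,0,0],0]
    - [[0,0,0],[0,0,0],0]
    - [[0,0,0],[0,0,-0.03],0]
    - [[0,0,0],[0,0,-0.05],0]
    - [[0,0,0],[-0.02,-0.05,-0.01],0]
    - [[0,0,0],[-0.035,-0.05,0],0]
    - [[0,0,0],[-0.035,-0.05,0],0]

```text
clock: 18.77
tool_pos: [0.5082, 0.16, 0.1842]
ee_rot: [180.0, 0.1, -179.9]
force: [0.9, 0.8, -0.2]
grip_width: 1.002
gripper_force: 0.0
```

Call:
jog_arm:
  steps:
    - [[0,0,-0.035],[0,0,0],0]
    - [[0,0,0],[0,0,0],0]
    - [[0,0,0],[0,0,0],0]

```text
clock: 19.15
tool_pos: [0.5064, 0.1629, 0.1836]
ee_rot: [180.0, -0.0, -177.9]
force: [-0.3, -0.9, -0.6]
grip_width: 1.0
gripper_force: 0.0
```

Run:
```python
from bench import bot
from h import *
for n in("top","side"):
    c=bot.capture(n);pickle.dump(c,open(n+'2.pkl','wb'))
    h,s,v=cv2.split(cv2.cvtColor(c["pixels"],cv2.COLOR_RGB2HSV))
    u=proj(c,[[.595,.022,.03]])[0].astype(int);box=np.zeros(v.shape,bool);box[u[1]-26:u[1]+26,u[0]-26:u[0]+26]=1
    for nm,m,z in(('white',(s<70)&(v>120)&box,.028),('dark',(v<130)&(s>60)&((h<15))&box,.064)):
        nn,l,st,_=cv2.connectedComponentsWithStats(m.astype(np.uint8));i=1+np.argmax(st[1:,4])
        print(n,nm,st[i],cv2.minAreaRect((unproj(c,np.argwhere(l==i)[:,::-1],z)*1000).astype(np.float32)))
    for col in('red','green','blue'):
        for p,ce,a in comps(c,col,60):
            w=unproj(c,[ce],.01)[0]
            if .4<w[0]<.8 and abs(w[1])<.2:
                q=unproj(c,p,.01);print(n,col,a,'disc',cv2.minEnclosingCircle((q*1000).astype(np.float32)))
c1=cv2.imread
import pickle
t=pickle.load(open('top2.pkl','rb'))["pixels"][180:400,50:350,::-1];s=pickle.load(open('side2.pkl','rb'))["pixels"][90:310,150:450,::-1]
cv2.imwrite('pics/p2.png',cv2.resize(np.hstack([t,s]),(800,293)))
```

```text
top white [251 224  24  34 456] ((593.01904296875, 21.019742965698242), (62.002079010009766, 41.232337951660156), 3.0004050731658936)
top dark [257 226  10  25 204] ((591.249267578125, 21.18244171142578), (46.23318862915039, 15.640501022338867), 2.0994739532470703)
top red 1072 disc ((585.8592529296875, 91.18599700927734), 36.492645263671875)
top green 1081 disc ((604.9031372070312, -47.06463623046875), 37.04085922241211)
top blue 1125 disc ((496.5594482421875, 8.767158508300781), 36.30976486206055)
side white [263 192  28  18 303] ((592.8082885742188, 9.32659912109375), (60.99965286254883, 58.38478088378906), 2.4205422401428223)
side dark [267 184  21  16 297] ((593.9985961914062, -5.020048141479492), (54.4662971496582, 43.381656646728516), 89.34282684326172)
side red 230 disc ((583.7518920898438, 88.32872009277344), 38.33327865600586)
side green 588 disc ((603.8280639648438, -51.13412094116211), 36.44307327270508)
side blue 514 disc ((495.0259094238281, 4.757676124572754), 36.04347229003906)
```

View pics/p2.png

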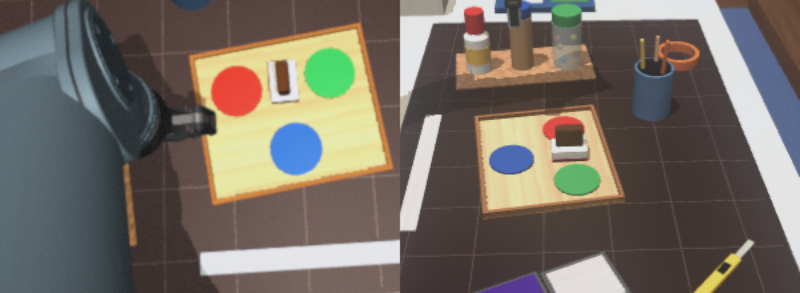

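Top half: the red (237,90), blue (296,148) and green (330,72) coasters are free and the stamp stands at (283,80). Side half: all three containers stand upright on the mat.

Call:
jog_arm:
  steps:
    - [[0,0,0],[-0.02,-0.0366,0],0]
    - [[0,0,0],[-0.02,-0.0366,0],0]
    - [[0,0,0],[-0.02,-0.0366,0],0]
    - [[0,0,0],[-0.0205,-0.0366,0],0]
    - [[0,0,0],[0,0,0.05],0]
    - [[0,0,0],[0,0,0.03],0]
    - [[0,0,0],[0,0,0],0]
    - [[0,0,0],[0,0,0],0]

```text
clock: 20.25
tool_pos: [0.5938, 0.0184, 0.105]
ee_rot: [180.0, 0.1, -177.9]
force: [1.1, 0.4, -0.1]
grip_width: 1.002
gripper_force: 0.0
```

Call:
jog_arm:
  steps:
    - [[0,0,0],[0.001,0.001,0.03],0]
    - [[0,0,0],[0,0,0.025],0]
    - [[0,0,0],[0,0,0.015],0]
    - [[0,0,0],[0,0,0],0]
    - [[0,0,0],[0,0,0],0.5]
    - [[0,0,0],[0,0,0],0.7]
    - [[0,0,0],[0,0,0],0.7]

```text
clock: 21.12
tool_pos: [0.5923, 0.0187, 0.0344]
ee_rot: [180.0, 0.1, -178.0]
force: [-1.3, 0.2, -0.3]
grip_width: 0.378
gripper_force: 0.0
```

Call:
jog_arm:
  steps:
    - [[0,0,0],[0,0,0],1]
    - [[0,0,0],[0,0,0],1]
    - [[0,0,0],[0,0,0],1]
    - [[0,0,0],[0,0,0],1]
    - [[0,0,0],[0,0,0],1]

```text
clock: 21.75
tool_pos: [0.5921, 0.0189, 0.0341]
ee_rot: [180.0, 0.0, -178.0]
force: [-2.0, 0.9, 5.8]
grip_width: 0.201
gripper_force: 61.2
```

Call:
jog_arm:
  steps:
    - [[0,0,0],[0,0,-0.03],1]
    - [[0,0,0],[0,0,-0.03],1]
    - [[0,0,0],[0.0155,-0.053,0],1]
    - [[0,0,0],[0.0155,-0.053,0],1]
    - [[0,0,0],[0.0155,-0.053,0],1]
    - [[0,0,0],[0.0155,-0.053,0],1]
    - [[0,0,0],[0.0155,-0.053,0],1]
    - [[0,0,0],[0.0155,-0.053,0],1]

```text
clock: 22.75
tool_pos: [0.5092, -0.3039, 0.0934]
ee_rot: [180.0, -0.0, -178.0]
force: [1.3, 0.4, -0.7]
grip_width: 0.203
gripper_force: 60.4
```

Call:
jog_arm:
  steps:
    - [[0,0,-0.12],[0,0,0],1]
    - [[0,0,-0.12],[0,0,0],1]
    - [[0,0,-0.12],[0,0,0],1]
    - [[0,0,0],[0,0,0],1]
    - [[0,0,0],[0,0,0],1]
    - [[0,0,0],[0,0,0],1]

```text
clock: 23.5
tool_pos: [0.5101, -0.3023, 0.0937]
ee_rot: [180.0, -0.0, -157.4]
force: [-0.3, 1.7, -0.8]
grip_width: 0.204
gripper_force: 60.3
```

Run:
```python
from bench import bot
import cv2,numpy as np
print(bot.get_state()['joint_pos'].round(1))
t=bot.capture("top")["pixels"][180:330,340:520,::-1];s=bot.capture("side")["pixels"][240:390,170:350,::-1]
cv2.imwrite('pics/p3.png',cv2.resize(np.hstack([t,s]),(792,330)))
```

```text
[ 24.2  35.4   2.8 102.6  -2.4  42.1 140.9]
```

View pics/p3.png

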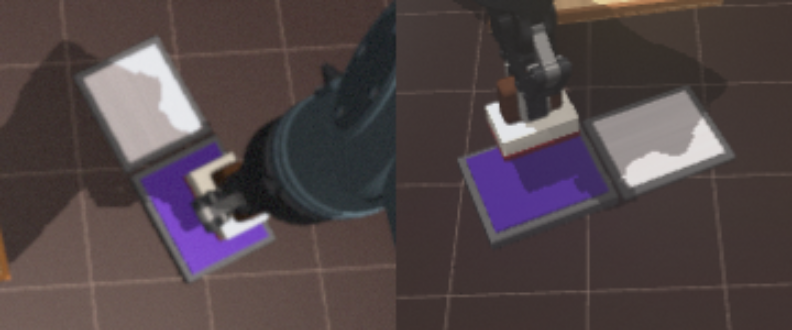

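The stamp is aligned over the pad (side half: base 487–580, square to the felt). Lowering.

Call:
jog_arm:
  steps:
    - [[0,0,0],[0,0,0.03],1]
    - [[0,0,0],[0,0,0.015],1]
    - [[0,0,0],[0,0,0.004],1]
    - [[0,0,0],[0,0,0.001],1]
    - [[0,0,0],[0,0,0],1]
    - [[0,0,0],[0,0,0],1]

```text
clock: 24.35
tool_pos: [0.5106, -0.3026, 0.0445]
ee_rot: [-180.0, 0.0, -157.4]
force: [-0.6, -0.3, -1.4]
grip_width: 0.2
gripper_force: 60.3
```

Run:
```python
from bench import bot
from h import *
c=bot.capture("side");h,s,v=cv2.split(cv2.cvtColor(c["pixels"],cv2.COLOR_RGB2HSV))
for x,y in((.51,-.303),):
    R=np.array([[np.cos(np.radians(22.6)),-np.sin(np.radians(22.6))],[np.sin(np.radians(22.6)),np.cos(np.radians(22.6))]])
    def box(w,d,z):return proj(c,[[*(R@[a*w/2,b*d/2]+[x,y]),z] for a,b in((1,1),(1,-1),(-1,-1),(-1,1))])
    im=np.ascontiguousarray(c["pixels"][:,:,::-1]);im=cv2.resize(im[230:370,170:350],None,fx=4,fy=4,interpolation=cv2.INTER_CUBIC)
    for P,co in((box(.06,.04,.036),(0,255,0)),(box(.06,.04,.014),(0,255,255)),(box(.092,.076,.014),(255,255,0))):
        cv2.polylines(im,[np.int32((P-[170,230]+.5)*4)],True,co,1)
cv2.imwrite('pics/p4.png',im)
```

```text
(no output)
```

View pics/p4.png

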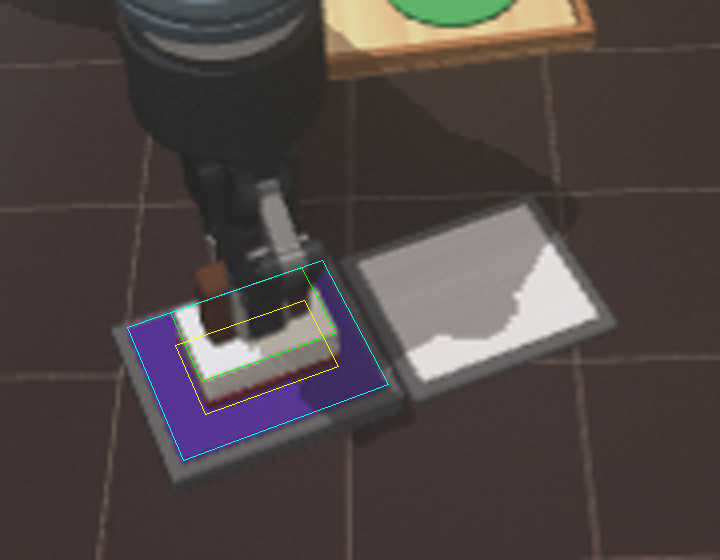

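The overlay shows the stamp about 2 mm above the felt, within 2–3 mm of the middle and square to it. I'll lower it and release.

Call:
jog_arm:
  steps:
    - [[0,0,0],[0,0,0.001],1]
    - [[0,0,0],[0,0,0.001],1]
    - [[0,0,0],[0,0,0.001],1]
    - [[0,0,0],[0,0,0],1]
    - [[0,0,0],[0,0,0],1]

```text
clock: 25.02
tool_pos: [0.5102, -0.3024, 0.0421]
ee_rot: [180.0, 0.0, -157.4]
force: [-4.5, 2.6, 12.1]
grip_width: 0.199
gripper_force: 62.2
```

Call:
jog_arm:
  steps:
    - [[0,0,0],[0,0,0],0]
    - [[0,0,0],[0,0,0],0]
    - [[0,0,0],[0,0,0],0]
    - [[0,0,0],[0,0,0],0]
    - [[0,0,0],[0,0,-0.04],0]
    - [[0,0,0.131],[0,0,-0.05],0]
    - [[0,0,0.131],[0,0,-0.05],0]
    - [[0,0,0.131],[0,0,0],0]

```text
clock: 26.02
tool_pos: [0.5127, -0.3039, 0.1853]
ee_rot: [-179.8, 0.4, 179.9]
force: [-0.6, 0.4, -0.3]
grip_width: 1.002
gripper_force: 0.0
```

Call:
jog_arm:
  steps:
    - [[0,0,0],[-0.01,0.06,0],0]
    - [[0,0,0],[-0.01,0.06,0],0]
    - [[0,0,0],[-0.01,0.06,0],0]
    - [[0,0,0],[-0.01,0.06,0],0]
    - [[0,0,0],[-0.01,0.06,0],0]
    - [[0,0,0],[-0.01,0.06,0],0]
    - [[0,0,0],[-0.01,0.06,0],0]
    - [[0,0,0],[-0.01,0.06,0],0]

```text
clock: 27.02
tool_pos: [0.5892, 0.1797, 0.1808]
ee_rot: [-180.0, 0.0, -179.9]
force: [1.0, -0.0, 0.0]
grip_width: 0.998
gripper_force: 0.0
```

Call:
jog_arm:
  steps:
    - [[0,0,0],[-0.006,0.06,0],0]
    - [[0,0,0],[0,0.06,0],0]
    - [[0,0,0],[0,0.03,0],0]
    - [[0,0,0],[0,0,0],0]
    - [[0,0,0],[0,0,0],0]
    - [[0,0,0],[0,0,0],0]

```text
clock: 27.78
tool_pos: [0.5954, 0.3257, 0.1809]
ee_rot: [-179.9, 0.0, 180.0]
force: [0.5, -0.1, -0.1]
grip_width: 1.003
gripper_force: 0.0
```

Run:
```python
from bench import bot
import cv2,numpy as np
from h import *
c=bot.capture("top");h,s,v=cv2.split(cv2.cvtColor(c["pixels"],cv2.COLOR_RGB2HSV))
for p,ce,a in comps(c,'violet'):
    if a>300:print(cv2.minAreaRect((unproj(c,p,.014)*1000).astype(np.float32)))
u=proj(c,[[.51,-.303,.036]])[0].astype(int);b=np.zeros(v.shape,bool);b[u[1]-28:u[1]+28,u[0]-28:u[0]+28]=1
for p in [np.argwhere((s<70)&(v>120)&b)[:,::-1]]:print(len(p),cv2.minAreaRect((unproj(c,p,.036)*1000).astype(np.float32)))
t=c["pixels"][180:330,340:520,::-1];s=bot.capture("side")["pixels"][80:380,150:450,::-1]
cv2.imwrite('pics/p5.png',np.hstack([cv2.resize(t,(400,333)),cv2.resize(s,(333,333))]))
```

```text
((510.8587646484375, -301.6730041503906), (90.51720428466797, 74.56088256835938), 22.558103561401367)
522 ((518.085205078125, -290.39898681640625), (117.97349548339844, 79.82048034667969), 22.52031707763672)
```

View pics/p5.png

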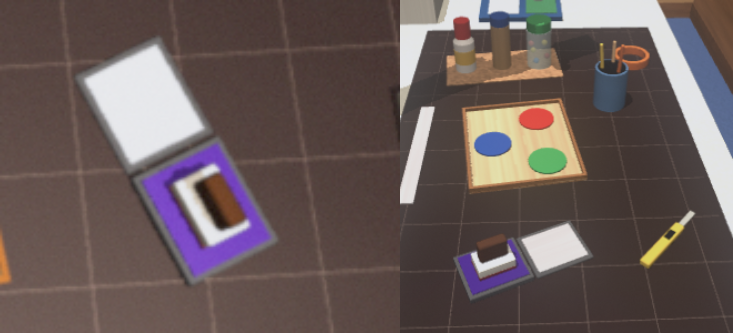

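The stamp stands on the felt near its middle (left half, 211,206, against the felt's middle at about 205,211), and the three containers are upright on the mat. I'll check the centring in numbers.

Run:
```python
from bench import bot
from h import *
c=bot.capture("top");h,s,v=cv2.split(cv2.cvtColor(c["pixels"],cv2.COLOR_RGB2HSV))
u=proj(c,[[.51,-.303,.036]])[0].astype(int);b=np.zeros(v.shape,bool);b[u[1]-28:u[1]+28,u[0]-28:u[0]+28]=1
n,l,st,ce=cv2.connectedComponentsWithStats(((s<70)&(v>120)&b).astype(np.uint8))
for i in range(1,n):
    if st[i,4]>60:print(st[i,4],ce[i],cv2.minAreaRect((unproj(c,np.argwhere(l==i)[:,::-1],.036)*1000).astype(np.float32)))
```

```text
62 [412.64516129 246.19354839] ((565.8201293945312, -266.7763671875), (11.751337051391602, 30.616657257080078), 22.72975730895996)
370 [431.49189189 273.14594595] ((512.5936889648438, -300.10400390625), (60.55550003051758, 41.2137336730957), 22.39912986755371)
```

Call:
jog_arm:
  steps:
    - [[0,0,0],[-0.001,0.007,0.04],0]
    - [[0,0,0],[0,0,0.035],0]
    - [[0,0,0],[0,0,0.015],0]
    - [[0,0,0],[0,0,0.002],0]
    - [[0,0,0],[0,0,0],1]
    - [[0,0,0],[0,0,0],1]
    - [[0,0,0],[0,0,0],1]
    - [[0,0,0],[0,0,0],1]

```text
clock: 28.92
tool_pos: [0.5972, 0.3347, 0.0909]
ee_rot: [180.0, 0.2, -179.9]
force: [-0.6, -2.6, 6.6]
grip_width: 0.69
gripper_force: 63.6
```

Call:
jog_arm:
  steps:
    - [[0,0,0],[0,0,-0.02],1]
    - [[0,0,0],[0,0,-0.03],1]
    - [[0,0,0],[0,-0.03,-0.02],1]
    - [[0,0,0],[-0.002,-0.05,0],1]
    - [[0,0,0],[-0.002,-0.05,0],1]
    - [[0,0,0],[-0.002,-0.05,0],1]
    - [[0,0,0],[-0.001,-0.05,0],1]
    - [[0,0,0],[0,-0.05,0],1]

```text
clock: 29.92
tool_pos: [0.6037, 0.0536, 0.1603]
ee_rot: [180.0, 0.1, -179.9]
force: [-0.1, 0.2, -2.2]
grip_width: 0.69
gripper_force: 64.9
```

Call:
jog_arm:
  steps:
    - [[0,0,0],[0,-0.05,0],1]
    - [[0,0,0],[0,-0.05,0],1]
    - [[0,0,0],[0,0,0],1]
    - [[0,0,0],[0,0,0],1]
    - [[0,0,0],[0,0,0],1]
    - [[0,0,0],[0,0,0],1]

```text
clock: 30.68
tool_pos: [0.6037, -0.0437, 0.159]
ee_rot: [180.0, 0.0, -179.8]
force: [0.7, 0.4, -2.4]
grip_width: 0.689
gripper_force: 64.9
```

Call:
jog_arm:
  steps:
    - [[0,0,0],[-0.001,-0.005,0.03],1]
    - [[0,0,0],[0,0,0.02],1]
    - [[0,0,0],[0,0,0.008],1]
    - [[0,0,0],[0,0,0.002],1]
    - [[0,0,0],[0,0,0],1]
    - [[0,0,0],[0,0,0],1]
    - [[0,0,0],[0,0,0],1]

```text
clock: 31.55
tool_pos: [0.6049, -0.0502, 0.0994]
ee_rot: [-180.0, 0.1, -179.9]
force: [-0.7, -0.2, -1.1]
grip_width: 0.689
gripper_force: 65.1
```

Call:
jog_arm:
  steps:
    - [[0,0,0],[0,0.001,0.001],1]
    - [[0,0,0],[0,0,0.001],1]
    - [[0,0,0],[0,0,0.001],1]
    - [[0,0,0],[0,0,0.0005],1]
    - [[0,0,0],[0,0,0],1]
    - [[0,0,0],[0,0,0],1]

```text
clock: 32.3
tool_pos: [0.6051, -0.0492, 0.0959]
ee_rot: [180.0, 0.1, -179.9]
force: [0.0, 0.6, 5.0]
grip_width: 0.688
gripper_force: 65.3
```

Call:
jog_arm:
  steps:
    - [[0,0,0],[0,0,0],0]
    - [[0,0,0],[0,0,0],0]
    - [[0,0,0],[0,0,0],0]
    - [[0,0,0],[0,0,-0.03],0]
    - [[0,0,0],[0,0,-0.05],0]
    - [[0,0,0],[0.02,0.04,-0.01],0]
    - [[0,0,0],[0.03,0.05,0],0]
    - [[0,0,0],[0.03,0.05,0],0]

```text
clock: 33.3
tool_pos: [0.5235, 0.0921, 0.1856]
ee_rot: [180.0, 0.0, -179.9]
force: [-0.8, 0.8, -0.5]
grip_width: 0.999
gripper_force: 0.0
```

Call:
jog_arm:
  steps:
    - [[0,0,0],[0.03,0.05,0],0]
    - [[0,0,0],[0.03,0.05,0],0]
    - [[0,0,0],[0.03,0.05,0],0]
    - [[0,0,0],[0.018,0.05,0],0]
    - [[0,0,0],[0,0.02,0],0]
    - [[0,0,0],[0,0,0],0]
    - [[0,0,0],[0,0,0],0]
    - [[0,0,0],[0,0,0],0]

```text
clock: 34.3
tool_pos: [0.4165, 0.3085, 0.1852]
ee_rot: [-179.9, 0.0, 180.0]
force: [-0.3, 0.4, 0.3]
grip_width: 0.998
gripper_force: 0.0
```

Call:
jog_arm:
  steps:
    - [[0,0,0],[-0.001,0.002,0.04],0]
    - [[0,0,0],[0,0,0.035],0]
    - [[0,0,0],[0,0,0.016],0]
    - [[0,0,0],[0,0,0],0]
    - [[0,0,0],[0,0,0],1]
    - [[0,0,0],[0,0,0],1]
    - [[0,0,0],[0,0,0],1]
    - [[0,0,0],[0,0,0],1]

```text
clock: 35.3
tool_pos: [0.4173, 0.3128, 0.0954]
ee_rot: [179.9, 0.1, -179.9]
force: [-1.3, -1.2, 6.1]
grip_width: 0.434
gripper_force: 59.4
```

Call:
jog_arm:
  steps:
    - [[0,0,0],[0,0,0],1]
    - [[0,0,0],[0,0,0],1]

```text
clock: 35.55
tool_pos: [0.4174, 0.3128, 0.0954]
ee_rot: [179.9, 0.1, -179.9]
force: [-0.6, -1.4, 5.9]
grip_width: 0.428
gripper_force: 59.4
```

Call:
jog_arm:
  steps:
    - [[0,0,0],[0,0,-0.02],1]
    - [[0,0,0],[0,0,-0.04],1]
    - [[0,0,0],[0,-0.04,0],1]
    - [[0,0,0],[-0.02,-0.05,0],1]
    - [[0,0,0],[-0.03,-0.05,0],1]
    - [[0,0,0],[-0.04,-0.04,0],1]
    - [[0,0,0],[-0.04,-0.04,0],1]
    - [[0,0,0],[-0.038,0,0],1]

```text
clock: 36.55
tool_pos: [0.5866, 0.0874, 0.1546]
ee_rot: [-179.8, 0.0, 179.8]
force: [-0.0, 0.9, -1.6]
grip_width: 0.434
gripper_force: 60.4
```

Call:
jog_arm:
  steps:
    - [[0,0,0],[0,0,0],1]
    - [[0,0,0],[0,0,0],1]
    - [[0,0,0],[0,0,0],1]
    - [[0,0,0],[0,0,0],1]

```text
clock: 37.05
tool_pos: [0.5845, 0.0932, 0.1544]
ee_rot: [180.0, -0.0, -179.8]
force: [-0.6, -0.4, -1.5]
grip_width: 0.433
gripper_force: 60.4
```

Call:
jog_arm:
  steps:
    - [[0,0,0],[0,-0.003,0.03],1]
    - [[0,0,0],[0,0,0.015],1]
    - [[0,0,0],[0,0,0.005],1]
    - [[0,0,0],[0,0,0.001],1]
    - [[0,0,0],[0,0,0],1]
    - [[0,0,0],[0,0,0],1]

```text
clock: 37.8
tool_pos: [0.5857, 0.0899, 0.1039]
ee_rot: [180.0, 0.1, -179.9]
force: [0.3, -0.5, -2.3]
grip_width: 0.43
gripper_force: 60.4
```

Call:
jog_arm:
  steps:
    - [[0,0,0],[0,0,0.001],1]
    - [[0,0,0],[0,0,0.001],1]
    - [[0,0,0],[0,0,0.001],1]
    - [[0,0,0],[0,0,0.001],1]
    - [[0,0,0],[0,0,0],1]
    - [[0,0,0],[0,0,0],1]

```text
clock: 38.55
tool_pos: [0.5856, 0.0898, 0.1004]
ee_rot: [180.0, 0.0, -179.9]
force: [-3.0, -0.4, 9.2]
grip_width: 0.43
gripper_force: 61.5
```

Call:
jog_arm:
  steps:
    - [[0,0,0],[0,0,0],0]
    - [[0,0,0],[0,0,0],0]
    - [[0,0,0],[0,0,0],0]
    - [[0,0,0],[0,0,-0.03],0]
    - [[0,0,0],[0,0,-0.05],0]
    - [[0,0,0],[0.02,0.04,-0.01],0]
    - [[0,0,0],[0.02,0.05,0],0]
    - [[0,0,0],[0.02,0.05,0],0]

```text
clock: 39.55
tool_pos: [0.5244, 0.231, 0.1896]
ee_rot: [180.0, 0.0, -179.9]
force: [0.7, 1.0, -0.3]
grip_width: 0.997
gripper_force: 0.0
```

Call:
jog_arm:
  steps:
    - [[0,0,0],[0.018,0.05,0],0]
    - [[0,0,0],[0,0.042,0],0]
    - [[0,0,0],[0,0,0],0]
    - [[0,0,0],[0,0,0],0]
    - [[0,0,0],[0,0,0],0]

```text
clock: 40.17
tool_pos: [0.5073, 0.3199, 0.1892]
ee_rot: [-179.9, 0.0, 180.0]
force: [0.1, 0.1, -0.2]
grip_width: 1.002
gripper_force: 0.0
```

Call:
jog_arm:
  steps:
    - [[0,0,0],[0,0.002,0.04],0]
    - [[0,0,0],[0,0,0.035],0]
    - [[0,0,0],[0,0,0.017],0]
    - [[0,0,0],[0,0,0],0]
    - [[0,0,0],[0,0,0],1]
    - [[0,0,0],[0,0,0],1]
    - [[0,0,0],[0,0,0],1]
    - [[0,0,0],[0,0,0],1]

```text
clock: 41.18
tool_pos: [0.5078, 0.3241, 0.0988]
ee_rot: [179.9, 0.1, -179.9]
force: [-0.4, -1.4, 6.8]
grip_width: 0.525
gripper_force: 61.4
```

Call:
jog_arm:
  steps:
    - [[0,0,0],[0,0,0],1]
    - [[0,0,0],[0,0,0],1]

```text
clock: 41.42
tool_pos: [0.5078, 0.3241, 0.0988]
ee_rot: [179.9, 0.1, -179.9]
force: [-0.1, -0.7, 6.5]
grip_width: 0.527
gripper_force: 61.4
```

Call:
jog_arm:
  steps:
    - [[0,0,0],[0,0,-0.02],1]
    - [[0,0,0],[0,0,-0.04],1]
    - [[0,0,0],[0.006,-0.04,0],1]
    - [[0,0,0],[0.006,-0.055,0],1]
    - [[0,0,0],[0,-0.055,0],1]
    - [[0,0,0],[0,-0.055,0],1]
    - [[0,0,0],[0,-0.055,0],1]
    - [[0,0,0],[0,-0.055,0],1]

```text
clock: 42.42
tool_pos: [0.4956, 0.007, 0.1586]
ee_rot: [180.0, 0.1, -179.9]
force: [0.8, -0.4, -0.9]
grip_width: 0.527
gripper_force: 61.6
```

Call:
jog_arm:
  steps:
    - [[0,0,0],[0,0,0],1]
    - [[0,0,0],[0,0,0],1]
    - [[0,0,0],[0,0,0],1]
    - [[0,0,0],[0,0,0],1]

```text
clock: 42.92
tool_pos: [0.4955, 0.0099, 0.1574]
ee_rot: [180.0, 0.0, -179.7]
force: [-1.2, -0.1, -2.0]
grip_width: 0.529
gripper_force: 61.6
```

Call:
jog_arm:
  steps:
    - [[0,0,0],[-0.001,-0.003,0.03],1]
    - [[0,0,0],[0,0,0.015],1]
    - [[0,0,0],[0,0,0.004],1]
    - [[0,0,0],[0,0,0.001],1]
    - [[0,0,0],[0,0,0],1]
    - [[0,0,0],[0,0,0],1]

```text
clock: 43.68
tool_pos: [0.4968, 0.0057, 0.1078]
ee_rot: [180.0, 0.1, -179.9]
force: [-0.2, -0.1, -0.7]
grip_width: 0.524
gripper_force: 61.6
```

Call:
jog_arm:
  steps:
    - [[0,0,0],[0,0.001,0.002],1]
    - [[0,0,0],[0,0,0.001],1]
    - [[0,0,0],[0,0,0.001],1]
    - [[0,0,0],[0,0,0.0005],1]
    - [[0,0,0],[0,0,0],1]
    - [[0,0,0],[0,0,0],1]

```text
clock: 44.42
tool_pos: [0.4967, 0.0066, 0.1038]
ee_rot: [180.0, 0.0, -179.9]
force: [-3.4, -0.2, 10.4]
grip_width: 0.528
gripper_force: 62.8
```

Release, rise and move clear to the left, toward the mat.

Call:
jog_arm:
  steps:
    - [[0,0,0],[0,0,0],0]
    - [[0,0,0],[0,0,0],0]
    - [[0,0,0],[0,0,0],0]
    - [[0,0,0],[0,0,-0.03],0]
    - [[0,0,0],[0,0,-0.06],0]
    - [[0,0,0],[0,0,-0.03],0]
    - [[0,0,0],[0,0.06,0],0]
    - [[0,0,0],[0,0.06,0],0]

```text
clock: 45.42
tool_pos: [0.4966, 0.1275, 0.2235]
ee_rot: [180.0, 0.1, 180.0]
force: [1.7, -0.0, -0.1]
grip_width: 0.996
gripper_force: 0.0
```

Call:
jog_arm:
  steps:
    - [[0,0,0],[0,0.06,0],0]
    - [[0,0,0],[0,0.06,0],0]
    - [[0,0,0],[0,0.06,0],0]
    - [[0,0,0],[0,0.05,0],0]
    - [[0,0,0],[0,0,0],0]
    - [[0,0,0],[0,0,0],0]

```text
clock: 46.18
tool_pos: [0.4958, 0.3555, 0.2223]
ee_rot: [-179.9, -0.0, -179.9]
force: [-0.2, -0.2, 0.2]
grip_width: 0.998
gripper_force: 0.0
```

Run:
```python
from bench import bot
from h import *
im=[]
for n in("top","side"):
    c=bot.capture(n)
    for col in('red','green','blue'):
        r_,z0,z1={'red':(.019,.096,.14),'green':(.03,.105,.13),'blue':(.023,.122,.145)}[col]
        for p,ce,a in comps(c,col,100):
            w=unproj(c,[ce],.01)[0]
            if .4<w[0]<.8 and abs(w[1])<.3:
                print(n,col,a,'cap',(cap(c,ce,r_,z0,z1)*1000).round(1),'disc',np.round(cv2.minEnclosingCircle((unproj(c,p,.01)*1000).astype(np.float32))[0],1))
    im.append(c["pixels"][:,:,::-1])
cv2.imwrite('pics/p6.png',cv2.resize(np.hstack([im[0][170:400,180:480],im[1][130:360,150:450]]),(800,307)))
```

```text
top red 418 cap [586.1  90.7] disc [608.4 103.8]
top red 364 cap [554.6  74.9] disc [585.7  91.2]
top green 1236 cap [597.4 -47.7] disc [617.9 -51.6]
top blue 1014 cap [487.2   6.9] disc [496.4   8.5]
side red 367 cap [584.6  89. ] disc [584.7 267.8]
side green 381 cap [605.1 -41. ] disc [610.5 110.2]
side blue 188 cap [492.5  19.9] disc [473.5 213.2]
side blue 158 cap [ 506.9 -163.6] disc [495.    4.7]
```

View pics/p6.png

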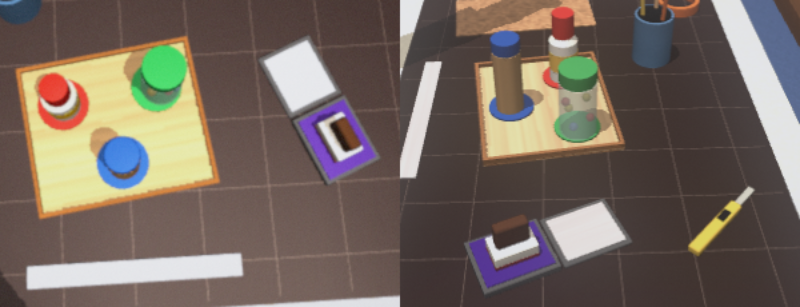

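All three containers stand upright on their matching coasters: glue on red, jar on green, tube on blue. The stamp is on the pad and the robot is clear, so I'm handing in.

```bash
python3 -c "
from bench import bot
print(bot.finish_job())"
```

```text
the job is handed in; nothing more can be done
None
```

I handed the job in at about 46 s: the stamp is face down on the ink pad, about 2 mm from the middle and square to its long side, and the glue, jar and tube are back upright on the red, green and blue coasters; nothing tipped, pencil pot untouched.

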